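# Stop a balance stand's plate from rocking

## Robot

A 7-joint arm with a two-finger parallel gripper is mounted at the origin on the work surface. World frame = base frame: x ahead of the robot, y to its left, z up, the work surface at z = 0. Lengths are in mm, angles in degrees, forces in N, time in s.
With the tool pointing down it reaches from about 425 to 925 mm from the base axis. Payload 6.8 kg.
Tool frame: the origin (TCP) lies midway between the tips of the shut fingers; the grasp point (between the pads) lies 19 mm behind it; z points along the fingers, x is the direction in which the jaws open and shut, and the axes are right-handed (so a half turn about z gives the same grasp; the last joint's range is limited). The gripper opens to 85 mm and grips with 20 to 120 N. Pads are 22 mm wide; open, the fingers measure 114 mm over their backs; the gripper's body (76 mm by 85 mm) begins 54 mm behind the grasp point. The pads swing forward as they close: fully open they stand 13 mm farther back than shut.
Start: joints at [-70.995, 27.33, 1.283, 89.118, -0.659, 63.558, -4.761], TCP at [287.386, 610.784, 231.308] pointing down, gripper open.
Joint ranges: [-169.35, 169.35], [-19.33, 120.38], [-80.79, 83.38], [13.8, 139.57], [-78.32, 258.32], [9.67, 109.79], [-169.56, 169.56]. Speed limits (degrees/s): [136.94, 136.94, 180, 180, 180, 180, 180].

## Interface

Orientations are given as a 3x3 rotation matrix whose columns are the frame's x, y, z axes.
In Python, from workcell import * gives the robot as it stands.
- The arm moves only by the shell command python3 -m inch 'ROWS' [FORCE]. ROWS is JSON, a list of rows, each an object of numbers: "rx", "ry", "rz": the turn, a rotation vector about the tool's x, y, z in rad; "x", "y", "z": the shift along the tool's x, y, z in m; "claw": the finger opening in m, from 0 to 0.0854. In form: [{"rx": .., "ry": .., "rz": .., "x": .., "y": .., "z": .., "claw": ..}, ...]. A call has 1 to 8 rows; each row is the pose to reach, as a shift and turn from the pose commanded when the call began, along the tool's axes at that moment; what a row does not reach only later rows make up. A row lasts 1/8 s, in which the tool goes at most 62.5 mm and 10.7 degrees, less where a joint would pass 70% of its speed; a pose out of reach is approached as far as the arm can. A call with a gripper value outside its range is refused whole. The fingers move at their own pace and stop on an object; FORCE is the grip in N (left out, the last holds). Time passes only in rows, so rows that repeat a pose let the fingers close. It gives the time, the measured TCP pose, the force and the opening at its end, in the units of the state.
- state(): the state, without advancing time (a new reading comes with each control period).
- capture(name): name is "side" or "top"; returns a dict with "frame" (384x512x3 uint8, red, green, blue), "fx", "fy", "cx", "cy" (pixels), "k1" (the pictures are not rectified: a ray, as slopes to the right and down, at radius r is drawn at 1 + k1 r^2 times it, then the intrinsics apply), "position" and "attitude" of the camera in the world. Camera axes: x right, y down, z forward; pixel columns grow to the right and rows downward; lengths in mm; the calibration is good to about 2 mm. A picture is of the moment at which its call begins. There is no depth.
- close_job(): hands the job in, once; it reports no verdict.
The state is a dict: "time_s": time; "qpos": joint angles; "qvel": joint speeds; "tau": joint torques, N m; "ee_pos": TCP position; "eef_rot": TCP orientation; "force": force on the tool from outside, world axes, zero at the start; "ft_torque": the same for the moment, N m; "grip_width": finger opening in mm.
Only numpy, scipy, OpenCV 4.12 (cv2) and the standard library are available. Lean on these libraries where they do the work, as an engineer would, in place of code of your own. Each camera call takes 0.05 s, during which the arm holds its last target.

## Task

The steel balance-stand plate rocks. Press its corners one at a time on the blue spots to find the one that gives way, then press the orange shim at that corner down flat with the plate. Leave the other three shims standing as they are, lift nothing, and don't disturb the tins or the brush.

Things in the scene. Friction and masses are not known exactly. Their poses are not given: they have to be found in the camera images.
- plate: Bright steel balance-stand plate, 200 x 200 x 10 mm, 3 kg, loose and level in a blue tray (216 mm square, rim 6 mm below the plate's top). Origin: centre of the underside (top face 10 mm above it, 40 mm above the bench); z up, x roughly away from the robot, y left. It rests on a central rubber block and four hidden pads, one under each shim; one pad is worn 3 mm low.
- corner_fl (a point): Place to press for testing the plate's front left (nearer the robot, robot's left) corner: centre of the round blue spot (22 mm, white middle) on the plate's top face, at x -84, y +84 mm from the plate's centre. It moves with the plate. If this is the corner over the worn pad, about 7 to 9 N here makes the plate give way: the spot sinks some 3 to 5 mm and comes back when let go. If not, it stays firm at up to 20 N.
- corner_fr (a point): Place to press for testing the plate's front right (nearer the robot, robot's right) corner: centre of the round blue spot (22 mm, white middle) on the plate's top face, at x -84, y -84 mm from the plate's centre. It moves with the plate. If this is the corner over the worn pad, about 7 to 9 N here makes the plate give way: the spot sinks some 3 to 5 mm and comes back when let go. If not, it stays firm at up to 20 N.
- corner_bl (a point): Place to press for testing the plate's back left (farther, left) corner: centre of the round blue spot (22 mm, white middle) on the plate's top face, at x +84, y +84 mm from the plate's centre. It moves with the plate. If this is the corner over the worn pad, about 7 to 9 N here makes the plate give way: the spot sinks some 3 to 5 mm and comes back when let go. If not, it stays firm at up to 20 N.
- corner_br (a point): Place to press for testing the plate's back right (farther, right) corner: centre of the round blue spot (22 mm, white middle) on the plate's top face, at x +84, y -84 mm from the plate's centre. It moves with the plate. If this is the corner over the worn pad, about 7 to 9 N here makes the plate give way: the spot sinks some 3 to 5 mm and comes back when let go. If not, it stays firm at up to 20 N.
- shimtop_fl (a point): Centre of the top face of the orange shim (20 x 20 mm square head in a black outline) of the front left (nearer the robot, robot's left) corner, at x -54, y +54 mm from the plate's centre, diagonally inward of that corner's blue spot. It starts 5 mm proud of the plate's top and moves with the shim.
- shimtop_fr (a point): Centre of the top face of the orange shim (20 x 20 mm square head in a black outline) of the front right (nearer the robot, robot's right) corner, at x -54, y -54 mm from the plate's centre, diagonally inward of that corner's blue spot. It starts 5 mm proud of the plate's top and moves with the shim.
- shimtop_bl (a point): Centre of the top face of the orange shim (20 x 20 mm square head in a black outline) of the back left (farther, left) corner, at x +54, y +54 mm from the plate's centre, diagonally inward of that corner's blue spot. It starts 5 mm proud of the plate's top and moves with the shim.
- shimtop_br (a point): Centre of the top face of the orange shim (20 x 20 mm square head in a black outline) of the back right (farther, right) corner, at x +54, y -54 mm from the plate's centre, diagonally inward of that corner's blue spot. It starts 5 mm proud of the plate's top and moves with the shim.
- shim_fl (a joint): How far the front left (nearer the robot, robot's left) shim is pressed down into the plate, m: 0 = 5 mm proud as at the start, 0.005 = flat (flush with the plate's top). It needs about 8 to 9 N to move (use 11 to 13 N) and stays where it is left; once it is flat the corner is firm up to about 10 N. Over a good pad it jams after about 2 mm; over the worn pad it goes flat.
- shim_fr (a joint): How far the front right (nearer the robot, robot's right) shim is pressed down into the plate, m: 0 = 5 mm proud as at the start, 0.005 = flat (flush with the plate's top). It needs about 8 to 9 N to move (use 11 to 13 N) and stays where it is left; once it is flat the corner is firm up to about 10 N. Over a good pad it jams after about 2 mm; over the worn pad it goes flat.
- shim_bl (a joint): How far the back left (farther, left) shim is pressed down into the plate, m: 0 = 5 mm proud as at the start, 0.005 = flat (flush with the plate's top). It needs about 8 to 9 N to move (use 11 to 13 N) and stays where it is left; once it is flat the corner is firm up to about 10 N. Over a good pad it jams after about 2 mm; over the worn pad it goes flat.
- shim_br (a joint): How far the back right (farther, right) shim is pressed down into the plate, m: 0 = 5 mm proud as at the start, 0.005 = flat (flush with the plate's top). It needs about 8 to 9 N to move (use 11 to 13 N) and stays where it is left; once it is flat the corner is firm up to about 10 N. Over a good pad it jams after about 2 mm; over the worn pad it goes flat.
- tin_a: Round steel sample tin, 71 mm across, 45 mm high, loose on the bench beside the tray; origin: centre of the underside. Not part of the job.
- tin_b: Round steel sample tin, 63 mm across, 38 mm high, loose on the bench beside the tray; origin: centre of the underside. Not part of the job.
- brush: Flat yellow-handled black brush lying on the bench, 170 mm long, 14 mm high; origin: on its underside 85 mm from either end, long axis x. Not part of the job.

How it is judged (in metres and radians):
On the way, in this order (a step that is already met when the one before it is completed fails the run):
1. the loose corner of the plate is pressed and the plate rocks under the finger (tilts over 0.025 rad), with all four shims still standing (angle between plate's own z axis and vertical above 0.025 rad and contact force between the fingers and plate above 1 N and value of joint each of shim_fl, shim_fr, shim_bl, shim_br below 0.001 m), for 0.1 s.
2. that corner's shim is pressed flat, the other three left standing (((value of joint shim_fl above 0.0035 m and value of joint each of shim_fr, shim_bl, shim_br below 0.001 m) or (value of joint shim_fr above 0.0035 m and value of joint each of shim_fl, shim_bl, shim_br below 0.001 m) or (value of joint shim_bl above 0.0035 m and value of joint each of shim_fl, shim_fr, shim_br below 0.001 m) or (value of joint shim_br above 0.0035 m and value of joint each of shim_fl, shim_fr, shim_bl below 0.001 m))), for 0.1 s.
At the end, for the whole second after the job is handed in: One shim, the one over the worn pad, is pressed down flat (over 3.5 mm of 5; only that one can go so far), the other three are within 1 mm of where they stood, and the plate lies level (under 0.012 rad), still, and within 10 mm of its start (((value of joint shim_fl above 0.0035 m and value of joint each of shim_fr, shim_bl, shim_br below 0.001 m) or (value of joint shim_fr above 0.0035 m and value of joint each of shim_fl, shim_bl, shim_br below 0.001 m) or (value of joint shim_bl above 0.0035 m and value of joint each of shim_fl, shim_fr, shim_br below 0.001 m) or (value of joint shim_br above 0.0035 m and value of joint each of shim_fl, shim_fr, shim_bl below 0.001 m)) and angle between plate's own z axis and vertical below 0.012 rad and distance of plate from where it was at the start of the episode below 0.01 m and linear speed of plate below 0.01 m/s); the robot touches nothing.
It fails at once if the plate is lifted (its centre rises over 8 mm) (height (world z) of plate above 0.038 m).
It fails at once if the larger tin is lifted or moved over 20 mm (distance of tin_a from where it was at the start of the episode above 0.02 m).
It fails at once if the smaller tin is lifted or moved over 20 mm (distance of tin_b from where it was at the start of the episode above 0.02 m).
It fails at once if the brush is lifted or moved over 20 mm (distance of brush from where it was at the start of the episode above 0.02 m).
It also fails if it takes over 48 s, if anything falls off the work surface, if the arm or the gripper's body presses on something with over 40 N, if the wrist force passes 120 N, or if a joint passes its speed limit or range.

## Working session

There is one attempt and no reset: what is moved stays moved. The work goes in short steps, Python scripts to look and compute and a shell command to move; the robot and the scene stay as the last step left them, time stands still between calls to the robot, and variables do not carry over. Pictures are saved under pics/ and viewed, and the job is handed in when it is done.

```bash
mkdir -p pics; ls; python3 - <<'E'
from workcell import *
import cv2, numpy as np
s=state(); print(s)
for n in("top","side"):
    c=capture(n); cv2.imwrite(f"pics/{n}0.png",c["frame"][:,:,::-1]); np.save(f"pics/{n}0.npy",c,allow_pickle=True)
    print({k:v for k,v in c.items() if k!="frame"})
E
```

```text
pics
{'time_s': 0.0, 'qpos': array([-70.99488907,  27.37758332,   1.2795222 ,  89.17741299,
        -0.65950337,  63.55810708,  -4.76082692]), 'qvel': array([-0.08086436, -0.0137241 , -0.07608573, -0.01338603,  0.01832868,
        0.03359824, -0.07975794]), 'tau': array([ 1.06951550e-04, -5.96452081e+01,  1.60866939e+00, -2.81188399e+01,
        1.26168964e-02,  9.43697611e-03, -1.23814524e-05]), 'ee_pos': array([287.14363585, 610.22944762, 230.31126118]), 'eef_rot': array([[ 4.25730604e-01,  9.04849713e-01, -6.70867806e-04],
       [ 9.04848087e-01, -4.25731114e-01, -1.71986012e-03],
       [-1.84182423e-03,  1.25163637e-04, -9.99998296e-01]]), 'force': array([0.01563471, 0.13819637, 0.16246051]), 'ft_torque': array([ 0.01342912, -0.01826397, -0.02511913]), 'grip_width': 85.5164818962782}
{'fx': 406.4100496531705, 'fy': 406.4100496531705, 'cx': 259.2276152310509, 'cy': 201.98610712279753, 'k1': -0.1049699444423119, 'position': array([ 471.31121874,   30.05130615, 1039.83914821]), 'attitude': array([[-7.82322421e-03, -9.96618943e-01,  8.17892426e-02],
       [-9.99968611e-01,  7.89964078e-03,  6.10752628e-04],
       [-1.25479327e-03, -8.17818972e-02, -9.96649460e-01]])}
{'fx': 420.22842348641785, 'fy': 420.22842348641785, 'cx': 251.84267689470377, 'cy': 188.11302233149553, 'k1': -0.10094132589017075, 'position': array([ 478.95736338, -540.79227705,  643.17036532]), 'attitude': array([[ 0.99000523, -0.11084668,  0.08719323],
       [-0.14032706, -0.71255772,  0.68743714],
       [-0.01406992, -0.69280193, -0.72099065]])}
```

View pics/top0.png

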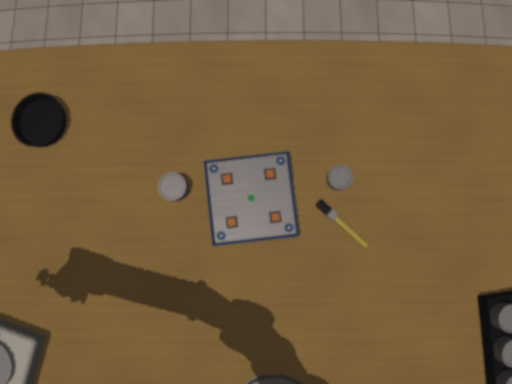

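View pics/side0.png

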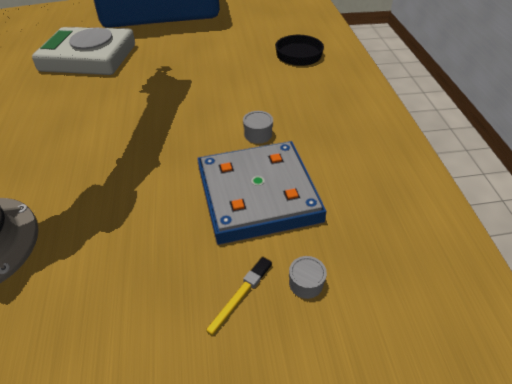

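The top view shows the blue spots near (214,168), (280,160), (221,236) and (289,227). The shims are inside them, the tins are at (173,186) and (340,177), and the brush is near (342,223). The side view agrees.

```bash
cat > h.py <<'E'
import cv2, numpy as np
def ray(c,px):
    K=np.array([[c["fx"],0,c["cx"]],[0,c["fy"],c["cy"]],[0,0,1]])
    n=cv2.undistortPoints(np.array([[px]],float),K,np.array([c["k1"],0,0,0,0.]))[0,0]
    return c["attitude"]@np.array([n[0],n[1],1.])
def onz(c,px,z):
    d=ray(c,px); p=c["position"]; return p+d*(z-p[2])/d[2]
def proj(c,P):
    q=c["attitude"].T@(np.asarray(P,float)-c["position"]); n=q[:2]/q[2]; n=n*(1+c["k1"]*(n@n))
    return n*[c["fx"],c["fy"]]+[c["cx"],c["cy"]]
def blobs(c,lo,hi,amin,amax):
    hsv=cv2.cvtColor(c["frame"],cv2.COLOR_RGB2HSV); m=cv2.inRange(hsv,lo,hi)
    n,l,st,ce=cv2.connectedComponentsWithStats(m)
    return [(ce[i],st[i,4]) for i in range(1,n) if amin<=st[i,4]<=amax]
def shims(c): return blobs(c,(3,150,120),(14,255,255),15,300)
def green(c): return blobs(c,(55,120,60),(85,255,255),8,100)
E
python3 - <<'E'
from h import *
for n in("top","side"):
    c=np.load(f"pics/{n}0.npy",allow_pickle=True).item()
    S=[(onz(c,p,45 if n=="top" else 44)[:2],p,a) for p,a in shims(c)]
    for s in S: print(n,"shim",s[0].round(1),s[1].round(1),s[2])
    for p,a in green(c): print(n,"green",onz(c,p,40).round(1),p.round(1),a)
    # spots: blue pixels comps + plate fit
    for p,a in blobs(c,(100,80,40),(125,255,255),10,250): print(n,"blue",onz(c,p,40)[:2].round(1),p.round(1),a)
E
```

```text
top shim [624.1   4.3] [269.7 173.2] 54
top shim [611.8 111.1] [226.5 178.5] 56
top shim [516.5  -7.6] [275.  216.7] 49
top shim [504.8  99.6] [231.2 221.8] 44
top blue [638.3 145.4] [212.9 168.4] 17
top blue [489.1 -40.4] [288.4 227.8] 17
top blue [471.5 126.2] [220.6 235.5] 17
side shim [614.1 113.5] [275.5 157. ] 65
side shim [506.8 101.3] [225.9 166.3] 70
side shim [625.9   5.6] [291.4 193. ] 85
side shim [518.6  -5.9] [237.5 203.6] 90
side green [566.6  55.   40. ] [257.6 180.1] 35
side blue [641.  147.2] [284.8 147. ] 37
side blue [473.5 128.9] [209.2 160.6] 39
side blue [659.4 -20.4] [311.  202.1] 54
side blue [491.9 -38.4] [225.4 219.5] 60
```

The plate centre is about (565.3, 52.8) from the two views, which agree to 2 mm. Yaw is +6.1°, and the shim spacing of 107.6 mm matches the given 108.

```bash
cat >> h.py <<'E'
from scipy.spatial.transform import Rotation as Rn
C=np.array([565.3,52.8]); YAW=np.deg2rad(6.15)
def pl(x,y): return C+np.array([[np.cos(YAW),-np.sin(YAW)],[np.sin(YAW),np.cos(YAW)]])@[x,y]
def row(s,x,y,z):
    R=s["eef_rot"]; a=YAW+np.pi/2
    T=np.array([[np.cos(a),np.sin(a),0],[np.sin(a),-np.cos(a),0],[0,0,-1]])
    p,_=pl(x,y),0
    d=R.T@(np.array([p[0],p[1],z])-s["ee_pos"])/1000
    r=Rn.from_matrix(R.T@T).as_rotvec()
    print("target",p.round(1),z,"shift",d.round(4),"turn",r.round(4))
E
python3 - <<'E'
from workcell import *
from h import *
row(state(),-84,84,90)
E
```

```text
target [472.8 127.3] 90 shift [-0.3578  0.3735  0.1411] turn [-3.000e-04  1.600e-03 -5.471e-01]
```

```bash
python3 -m inch '[{"x":-0.045,"y":0.047,"z":0.01,"rz":-0.06,"claw":0},{"x":-0.085,"y":0.088,"z":0.02,"rz":-0.12,"claw":0},{"x":-0.125,"y":0.13,"z":0.03,"rz":-0.18,"claw":0},{"x":-0.165,"y":0.172,"z":0.04,"rz":-0.24,"claw":0},{"x":-0.205,"y":0.214,"z":0.05,"rz":-0.30,"claw":0},{"x":-0.245,"y":0.256,"z":0.06,"rz":-0.36,"claw":0},{"x":-0.285,"y":0.298,"z":0.07,"rz":-0.42,"claw":0},{"x":-0.32,"y":0.334,"z":0.08,"rz":-0.48,"claw":0}]' 30
python3 - <<'E'
from workcell import *
from h import *
row(state(),-84,84,80)
E
```

```text
target [472.8 127.3] 80 shift [-0.3577  0.3735  0.1511] turn [-3.000e-04  1.600e-03 -5.471e-01]invalid input
```

```bash
python3 -m inch '[{"rx":0,"ry":0,"rz":-0.06,"x":-0.045,"y":0.047,"z":0.01,"claw":0.0},{"rx":0,"ry":0,"rz":-0.12,"x":-0.085,"y":0.088,"z":0.02,"claw":0.0},{"rx":0,"ry":0,"rz":-0.18,"x":-0.125,"y":0.13,"z":0.03,"claw":0.0},{"rx":0,"ry":0,"rz":-0.24,"x":-0.165,"y":0.172,"z":0.04,"claw":0.0},{"rx":0,"ry":0,"rz":-0.30,"x":-0.205,"y":0.214,"z":0.05,"claw":0.0},{"rx":0,"ry":0,"rz":-0.36,"x":-0.245,"y":0.256,"z":0.06,"claw":0.0},{"rx":0,"ry":0,"rz":-0.42,"x":-0.285,"y":0.298,"z":0.07,"claw":0.0},{"rx":0,"ry":0,"rz":-0.48,"x":-0.32,"y":0.334,"z":0.08,"claw":0.0}]' 30
python3 - <<'E'
from workcell import *
from h import *
row(state(),-84,84,80)
E
```

```text
time_s: 1.1
ee_pos: [453.8, 176.7, 150.9]
eef_rot: [[-0.041, 0.999, 0.0], [0.999, 0.041, -0.0], [-0.0, -0.0, -1.0]]
force: [1.1, 0.8, -0.1]
grip_width: -0.0
target [472.8 127.3] 80 shift [-0.0501  0.017   0.0709] turn [-0.      0.0003 -0.0662]
```

```bash
python3 -m inch '[{"rx":0,"ry":0,"rz":-0.03,"x":-0.025,"y":0.008,"z":0.035,"claw":0.0},{"rx":0,"ry":0,"rz":-0.066,"x":-0.05,"y":0.017,"z":0.07,"claw":0.0},{"rx":0,"ry":0,"rz":-0.066,"x":-0.05,"y":0.017,"z":0.09,"claw":0.0},{"rx":0,"ry":0,"rz":-0.066,"x":-0.05,"y":0.017,"z":0.1,"claw":0.0},{"rx":0,"ry":0,"rz":-0.066,"x":-0.05,"y":0.017,"z":0.1,"claw":0.0}]' 30
python3 - <<'E'
from workcell import *
from h import *
s=state();row(s,-84,84,40);print(s["ee_pos"],s["force"])
for n in("top","side"):
    c=capture(n); cv2.imwrite(f"pics/{n}1.png",cv2.resize(c["frame"][100:280,150:390,::-1],None,fx=3,fy=3))
    print(n,proj(c,[*pl(-84,84),40]),proj(c,s["ee_pos"]))
E
```

```text
time_s: 1.72
ee_pos: [471.9, 130.1, 51.0]
eef_rot: [[-0.107, 0.994, -0.001], [0.994, 0.107, -0.0], [-0.0, -0.001, -1.0]]
force: [0.1, -0.7, -0.0]
grip_width: -0.1
target [472.8 127.3] 40 shift [-0.0028  0.0006  0.0109] turn [-0.0011  0.0001 -0.0004]
[471.90860102 130.05250956  50.95001178] [ 0.08227882 -0.65921266 -0.00359862]
top [220.13901214 234.98828739] [218.57873185 235.35239169]
side [208.93508782 161.11110729] [207.98537925 156.47017043]
```

View pics/side1.png

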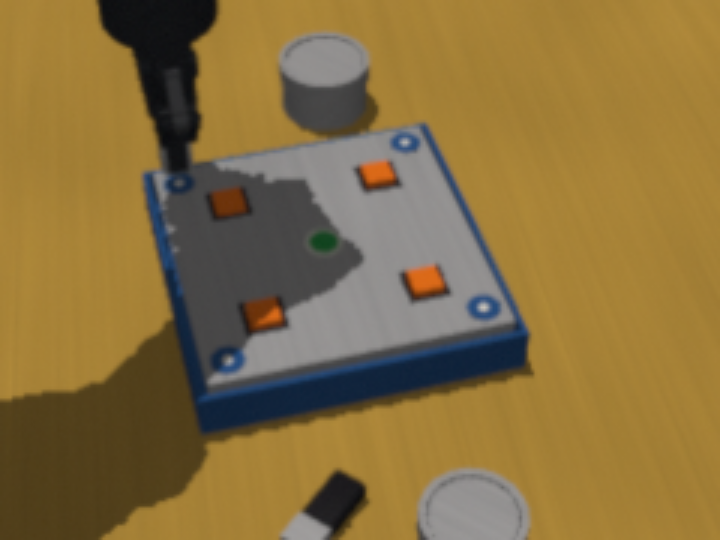

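The side view shows the shut fingertips just above the front-left spot, at crop (178,184). Pressing next.

```bash
python3 -m inch '[{"rx":0,"ry":0,"rz":0,"x":-0.002,"y":0.0005,"z":0.008,"claw":0.0},{"rx":0,"ry":0,"rz":0,"x":-0.002,"y":0.0005,"z":0.011,"claw":0.0},{"rx":0,"ry":0,"rz":0,"x":-0.002,"y":0.0005,"z":0.013,"claw":0.0},{"rx":0,"ry":0,"rz":0,"x":-0.002,"y":0.0005,"z":0.013,"claw":0.0}]' 30
```

```text
time_s: 2.33
ee_pos: [473.1, 127.8, 39.9]
eef_rot: [[-0.106, 0.994, -0.0], [0.994, 0.106, 0.0], [0.0, -0.0, -1.0]]
force: [-6.3, -1.7, 22.7]
grip_width: -0.0
```

FL is firm: z 39.9 at 22 N. Moving to FR.

```bash
python3 -m inch '[{"rx":0,"ry":0,"rz":0,"x":0,"y":0,"z":-0.015,"claw":0.0},{"rx":0,"ry":0,"rz":0,"x":-0.045,"y":0,"z":-0.02,"claw":0.0},{"rx":0,"ry":0,"rz":0,"x":-0.09,"y":0,"z":-0.02,"claw":0.0},{"rx":0,"ry":0,"rz":0,"x":-0.135,"y":0,"z":-0.02,"claw":0.0},{"rx":0,"ry":0,"rz":0,"x":-0.168,"y":0,"z":-0.018,"claw":0.0},{"rx":0,"ry":0,"rz":0,"x":-0.168,"y":0,"z":-0.012,"claw":0.0},{"rx":0,"ry":0,"rz":0,"x":-0.168,"y":0,"z":-0.008,"claw":0.0},{"rx":0,"ry":0,"rz":0,"x":-0.168,"y":0,"z":-0.008,"claw":0.0}]' 30
python3 - <<'E'
from workcell import *
from h import *
s=state();row(s,-84,-84,40);print(s["ee_pos"],s["force"])
E
```

```text
time_s: 3.32
ee_pos: [490.6, -37.8, 46.0]
eef_rot: [[-0.108, 0.994, -0.001], [0.994, 0.108, 0.001], [0.001, -0.001, -1.0]]
force: [-0.7, 0.8, 0.7]
grip_width: -0.0
target [490.8 -39.7] 40 shift [-0.0019 -0.      0.006 ] turn [-0.0008 -0.0006  0.0009]
[490.58568363 -37.83394814  45.96476441] [-0.66046667  0.80298117  0.69490616]
```

```bash
python3 -m inch '[{"rx":0,"ry":0,"rz":0,"x":-0.001,"y":0,"z":0.005,"claw":0.0},{"rx":0,"ry":0,"rz":0,"x":-0.001,"y":0,"z":0.007,"claw":0.0},{"rx":0,"ry":0,"rz":0,"x":-0.001,"y":0,"z":0.007,"claw":0.0}]' 30
```

```text
time_s: 3.7
ee_pos: [491.0, -39.6, 40.0]
eef_rot: [[-0.107, 0.994, -0.0], [0.994, 0.107, 0.001], [0.001, -0.0, -1.0]]
force: [-4.5, 1.7, 11.7]
grip_width: -0.0
```

FR is firm: z 40.0 at 11.7 N, above the 7–9 N needed to give. Moving to BR.

```bash
python3 -m inch '[{"rx":0,"ry":0,"rz":0,"x":0,"y":0,"z":-0.015,"claw":0.0},{"rx":0,"ry":0,"rz":0,"x":0,"y":0.045,"z":-0.02,"claw":0.0},{"rx":0,"ry":0,"rz":0,"x":0,"y":0.09,"z":-0.02,"claw":0.0},{"rx":0,"ry":0,"rz":0,"x":0,"y":0.135,"z":-0.02,"claw":0.0},{"rx":0,"ry":0,"rz":0,"x":0,"y":0.168,"z":-0.018,"claw":0.0},{"rx":0,"ry":0,"rz":0,"x":0,"y":0.168,"z":-0.011,"claw":0.0},{"rx":0,"ry":0,"rz":0,"x":0,"y":0.168,"z":-0.007,"claw":0.0},{"rx":0,"ry":0,"rz":0,"x":0,"y":0.168,"z":-0.007,"claw":0.0}]' 30
python3 - <<'E'
from workcell import *
from h import *
s=state();row(s,84,-84,40);print(s["ee_pos"],s["force"])
E
```

```text
time_s: 4.7
ee_pos: [656.4, -22.7, 45.8]
eef_rot: [[-0.106, 0.994, -0.002], [0.994, 0.106, -0.0], [0.0, -0.002, -1.0]]
force: [0.2, -0.3, 0.3]
grip_width: -0.1
target [657.8 -21.7] 40 shift [0.0009 0.0015 0.0058] turn [-0.0021 -0.     -0.0015]
[656.38892235 -22.74374709  45.82824559] [ 0.15129458 -0.34105452  0.28799061]
```

```bash
python3 -m inch '[{"rx":0,"ry":0,"rz":0,"x":0.001,"y":0.001,"z":0.005,"claw":0.0},{"rx":0,"ry":0,"rz":0,"x":0.001,"y":0.001,"z":0.007,"claw":0.0},{"rx":0,"ry":0,"rz":0,"x":0.001,"y":0.001,"z":0.007,"claw":0.0}]' 30
```

```text
time_s: 5.08
ee_pos: [658.6, -21.2, 39.6]
eef_rot: [[-0.106, 0.994, -0.001], [0.994, 0.106, 0.0], [0.0, -0.001, -1.0]]
force: [-2.1, -0.1, 5.2]
grip_width: 0.2
```

Only 5 N here, so I'll press a little further.

```bash
python3 -m inch '[{"rx":0,"ry":0,"rz":0,"x":0,"y":0,"z":0.001,"claw":0.0},{"rx":0,"ry":0,"rz":0,"x":0,"y":0,"z":0.001,"claw":0.0}]' 30
```

```text
time_s: 5.32
ee_pos: [658.7, -21.2, 38.8]
eef_rot: [[-0.106, 0.994, -0.0], [0.994, 0.106, 0.0], [0.0, -0.0, -1.0]]
force: [-2.0, 0.4, 6.3]
grip_width: -0.2
```

It is sinking at about 6 N, so BR looks loose. Pressing 3 mm more.

```bash
python3 -m inch '[{"rx":0,"ry":0,"rz":0,"x":0,"y":0,"z":0.0015,"claw":0.0},{"rx":0,"ry":0,"rz":0,"x":0,"y":0,"z":0.003,"claw":0.0},{"rx":0,"ry":0,"rz":0,"x":0,"y":0,"z":0.003,"claw":0.0}]' 30
```

```text
time_s: 5.7
ee_pos: [659.0, -21.2, 36.2]
eef_rot: [[-0.106, 0.994, 0.0], [0.994, 0.106, 0.0], [0.0, 0.0, -1.0]]
force: [-2.8, 0.5, 6.3]
grip_width: -0.1
```

```bash
python3 -m inch '[{"rx":0,"ry":0,"rz":0,"x":0,"y":0,"z":0.001,"claw":0.0},{"rx":0,"ry":0,"rz":0,"x":0,"y":0,"z":0.0015,"claw":0.0},{"rx":0,"ry":0,"rz":0,"x":0,"y":0,"z":0.0015,"claw":0.0}]' 30
python3 - <<'E'
from workcell import *
from h import *
s=state();print(s["ee_pos"],s["force"])
for n in("top","side"):
    c=capture(n); cv2.imwrite(f"pics/{n}2.png",cv2.resize(c["frame"][100:280,150:390,::-1],None,fx=3,fy=3))
    c0=np.load(f"pics/{n}0.npy",allow_pickle=True).item()
    for p,a in shims(c): print(n,p.round(1),a)
E
```

```text
time_s: 6.08
ee_pos: [659.1, -21.2, 35.8]
eef_rot: [[-0.106, 0.994, 0.0], [0.994, 0.106, 0.0], [0.0, 0.0, -1.0]]
force: [-5.7, 0.3, 15.2]
grip_width: 0.2
[659.05916326 -21.20280276  35.76578857] [-5.69102078  0.28369259 15.16753052]
top [226.5 178.4] 58
top [231.5 221.6] 56
side [275.6 157.1] 72
side [225.9 165.3] 75
side [291.5 194. ] 91
side [237.8 203.7] 99
```

View pics/side2.png

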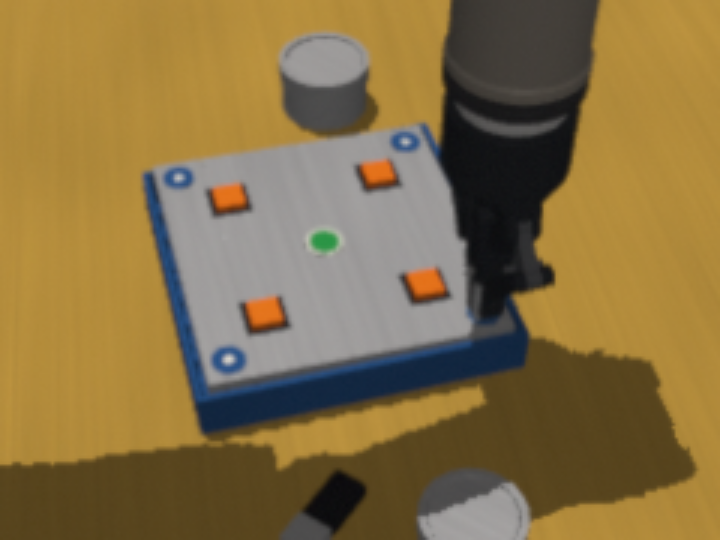

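The side view shows the plate tilted: the BR corner at crop (487,300) is down, the FL shim is 1 px up and the BR shim 1 px down. The spot sank 4.2 mm, about 0.035 rad. BR is the loose corner, so I'll lift off and go to its shim.

```bash
python3 -m inch '[{"rx":0,"ry":0,"rz":0,"x":0,"y":0,"z":-0.005,"claw":0.0},{"rx":0,"ry":0,"rz":0,"x":0,"y":0,"z":-0.015,"claw":0.0},{"rx":0,"ry":0,"rz":0,"x":0,"y":0,"z":-0.022,"claw":0.0},{"rx":0,"ry":0,"rz":0,"x":0.015,"y":-0.015,"z":-0.022,"claw":0.0},{"rx":0,"ry":0,"rz":0,"x":0.03,"y":-0.03,"z":-0.022,"claw":0.0},{"rx":0,"ry":0,"rz":0,"x":0.03,"y":-0.03,"z":-0.022,"claw":0.0}]' 30
python3 - <<'E'
from workcell import *
from h import *
s=state();row(s,54,-54,45);print(s["ee_pos"],s["force"])
for n in ("side",):
    c=capture(n); cv2.imwrite(f"pics/{n}3.png",cv2.resize(c["frame"][100:280,150:390,::-1],None,fx=3,fy=3))
    for p,a in shims(c): print(n,p.round(1),a,onz(c,p,44)[:2].round(1))
E
```

```text
time_s: 6.92
ee_pos: [625.1, 6.7, 55.9]
eef_rot: [[-0.108, 0.994, -0.001], [0.994, 0.108, 0.001], [0.001, -0.001, -1.0]]
force: [0.4, 0.4, 0.0]
grip_width: -0.2
target [624.8   4.9] 45 shift [-0.0018 -0.0005  0.0109] turn [-0.0007 -0.0008  0.0009]
[625.06914748   6.73745394  55.88087688] [0.42276047 0.44799833 0.04809374]
side [275.5 157.3] 71 [613.8 112.9]
side [225.8 166.4] 73 [506.7 100.9]
side [286.9 192.9] 16 [617.3   7.2]
side [237.5 203.8] 95 [518.4  -6.4]
```

View pics/side3.png

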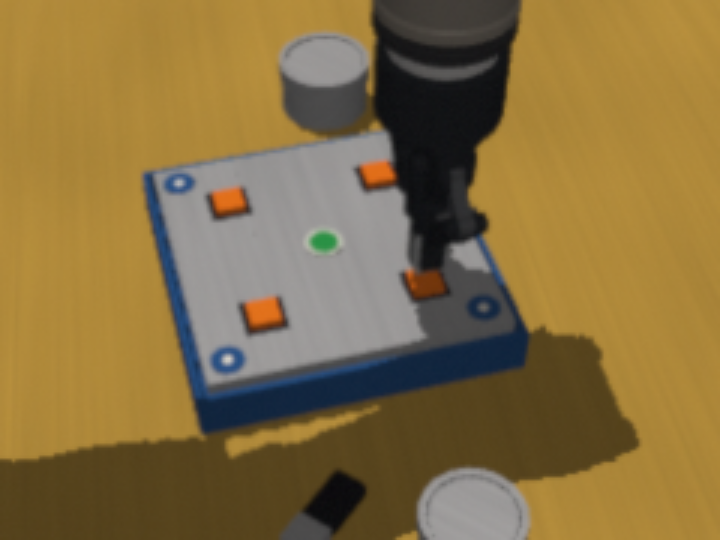

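The plate is back level, with the FL shim at its start pixel, and the fingertips stand over the BR shim at crop (427,280). Pressing.

```bash
python3 -m inch '[{"rx":0,"ry":0,"rz":0,"x":-0.001,"y":0,"z":0.009,"claw":0.0},{"rx":0,"ry":0,"rz":0,"x":-0.001,"y":0,"z":0.012,"claw":0.0},{"rx":0,"ry":0,"rz":0,"x":-0.001,"y":0,"z":0.013,"claw":0.0},{"rx":0,"ry":0,"rz":0,"x":-0.001,"y":0,"z":0.013,"claw":0.0}]' 30
```

```text
time_s: 7.48
ee_pos: [626.8, 3.3, 43.2]
eef_rot: [[-0.105, 0.994, 0.001], [0.994, 0.105, -0.001], [-0.001, 0.001, -1.0]]
force: [-0.5, -1.1, 6.7]
grip_width: 0.0
```

```bash
python3 -m inch '[{"rx":0,"ry":0,"rz":0,"x":0,"y":0,"z":0.001,"claw":0.0},{"rx":0,"ry":0,"rz":0,"x":0,"y":0,"z":0.002,"claw":0.0},{"rx":0,"ry":0,"rz":0,"x":0,"y":0,"z":0.002,"claw":0.0}]' 30
```

```text
time_s: 7.85
ee_pos: [626.8, 3.2, 41.3]
eef_rot: [[-0.105, 0.994, 0.001], [0.994, 0.105, -0.001], [-0.001, 0.001, -1.0]]
force: [-1.5, -0.4, 8.3]
grip_width: 0.1
```

```bash
python3 -m inch '[{"rx":0,"ry":0,"rz":0,"x":0,"y":0,"z":0.001,"claw":0.0},{"rx":0,"ry":0,"rz":0,"x":0,"y":0,"z":0.002,"claw":0.0},{"rx":0,"ry":0,"rz":0,"x":0,"y":0,"z":0.002,"claw":0.0}]' 30
```

```text
time_s: 8.22
ee_pos: [626.9, 3.2, 40.3]
eef_rot: [[-0.105, 0.995, 0.001], [0.995, 0.105, -0.0], [-0.0, 0.001, -1.0]]
force: [-3.8, -0.1, 16.1]
grip_width: -0.2
```

```bash
python3 -m inch '[{"rx":0,"ry":0,"rz":0,"x":0,"y":0,"z":0,"claw":0.0},{"rx":0,"ry":0,"rz":0,"x":0,"y":0,"z":-0.005,"claw":0.0},{"rx":0,"ry":0,"rz":0,"x":0,"y":0,"z":-0.02,"claw":0.0},{"rx":0,"ry":0,"rz":0,"x":0,"y":0,"z":-0.06,"claw":0.0},{"rx":0,"ry":0,"rz":0,"x":0,"y":0.04,"z":-0.1,"claw":0.0},{"rx":0,"ry":0,"rz":0,"x":0,"y":0.08,"z":-0.13,"claw":0.0},{"rx":0,"ry":0,"rz":0,"x":0,"y":0.1,"z":-0.15,"claw":0.0},{"rx":0,"ry":0,"rz":0,"x":0,"y":0.1,"z":-0.15,"claw":0.0}]' 30
python3 - <<'E'
from workcell import *
from h import *
for n in ("side","top"):
    c=capture(n); cv2.imwrite(f"pics/{n}4.png",cv2.resize(c["frame"][100:280,150:390,::-1],None,fx=3,fy=3))
    for p,a in shims(c)+green(c): print(n,p.round(1),a)
E
```

```text
time_s: 9.22
ee_pos: [727.5, 15.0, 190.8]
eef_rot: [[-0.106, 0.994, 0.004], [0.994, 0.106, 0.0], [-0.0, 0.004, -1.0]]
force: [0.5, -0.1, -0.3]
grip_width: 0.3
side [275.5 157.3] 71
side [225.8 166.4] 73
side [291. 194.] 93
side [237.5 203.7] 94
side [257.6 180.1] 35
top [226.5 178.6] 55
top [231.1 221.7] 42
```

View pics/side4.png

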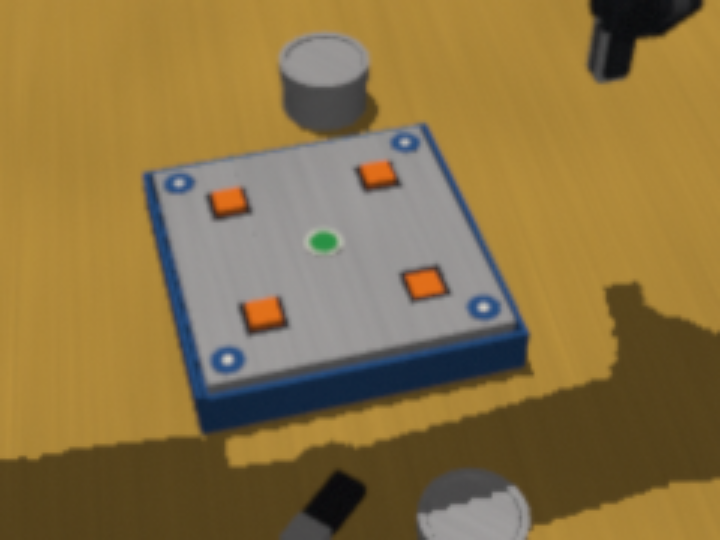

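```bash
python3 - <<'E'
from workcell import *
from h import *
c=capture("side"); c0=np.load("pics/side0.npy",allow_pickle=True).item()
B=np.array([[84,84],[-84,84],[84,-84],[-84,-84]],float)
sh=np.array([[54,54],[-54,54],[54,-54],[-54,-54]],float)
for c in(c0,c):
    b=blobs(c,(100,80,40),(125,255,255),10,250); print([x[0].round(1).tolist() for x in b])
    K=np.array([p for p,a in b][:4])
    H,_=cv2.findHomography(B,K)
    pr=cv2.perspectiveTransform(sh[None],H)[0]
    for q,(p,a) in zip(pr,shims(c)): print((p-q).round(2),a)
im=np.hstack([cv2.resize(x["frame"][175:215,265:320,::-1],None,fx=7,fy=7,interpolation=cv2.INTER_CUBIC) for x in(c0,c)])
cv2.imwrite("pics/z5.png",im)
print(proj(c,[624.8,4.9,45])-proj(c,[624.8,4.9,40]))
E
```

```text
[[284.8, 147.0], [209.2, 160.6], [311.0, 202.1], [225.4, 219.5]]
[ 0.03 -1.26] 65
[ 0.01 -1.12] 70
[ 0.12 -1.13] 85
[ 0.   -1.15] 90
[[284.8, 147.0], [209.2, 160.6], [311.1, 202.1], [225.4, 219.5]]
[-0.06 -1.03] 71
[-0.06 -0.96] 73
[-0.26 -0.02] 93
[-0.07 -1.  ] 94
[ 0.13550543 -1.74659225]
```

View pics/z5.png

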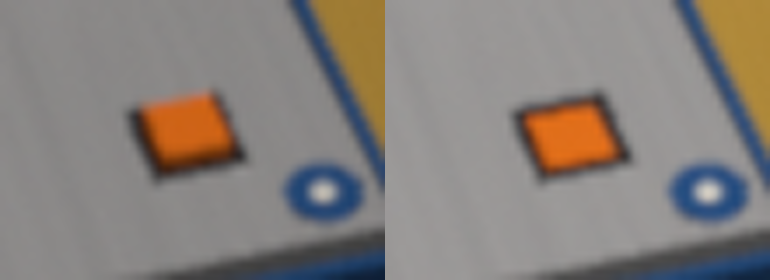

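The zoom shows the BR shim proud with a dark side face before, and flush inside a complete black outline now (residual -0.02 px from the plate plane; the other three stay about -1 px, proud). The spots are at their start pixels, so the plate is level and unmoved. Handing in.

```bash
python3 - <<'E'
from workcell import *
s=state();print(s["time_s"],s["force"],s["ee_pos"]);print(close_job())
E
```

```text
9.375 [ 0.25453542  0.37009994 -0.70446974] [723.82175332  14.56036674 187.49267096]
the job is handed in; nothing more can be done
None
```

The back right corner was the loose one. I pressed its shim down flat and handed the job in at 9.4 s of the 48 s allowed; no verdict was reported.

**Finding the corner:**
- **Front left:** firm at 22.7 N, slightly above the 20 N the task says a good corner is firm up to.
- **Front right:** firm at 11.7 N.
- **Back right:** gave way at about 6.3 N, slightly below the stated 7 to 9 N. The spot sank 4.2 mm, a tilt of about 0.035 rad worked out from the sink, and the plate came back level when released.
- **Back left:** not pressed, since the loose corner was already found.

**Pressing the shim:** it started moving at about 7 to 8 N and stopped firm at 16 N, with the fingertip at 40.3 mm against a plate top of 40 mm. That peak is above the suggested 11 to 13 N.

**Last checks, from the side picture:**
- The back right shim is flush, within 0.02 px of the plate's plane.
- The other three shims still stand proud, within about 0.25 px of their starting position in the picture.
- The four blue spots are where they started, within 0.1 px, so the plate is level and in place.
- The tins and brush looked untouched; I checked them only by eye. The arm stands clear.

I did not press the back right corner again after flattening its shim.

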